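Check the vials in the sample chest: lock its lid open, then close it

TASK

Let the overhead camera see the vials in the white sample chest with the blue lid: raise the lid by its yellow handle bar until its folding stay snaps past straight and locks, let go, and leave the lid standing open, untouched, for about two seconds. Then push the red knee grip of the stay back so that the lid lifts slightly and the knee folds, and let the lid close fully. Leave the small blue slide box beside it where it is.

Things in the scene. Friction and masses are not known exactly. Their poses are not given: they have to be found in the camera images.
- lid_hinge (a point): Middle of the lid's hinge axis, on the far top rim of the chest, 69 mm above the worktop; axes are the chest's: x from the robot side to the hinge side, y along the hinge, z up. The chest (white, 110 x 200 x 66 mm, fixed) reaches 110 mm towards -x from here and 100 mm to either side; the blue lid is 6 mm thick. Vials stand inside.
- lid (a joint): Angle of the lid, rad: 0 closed, growing as it opens upwards. 1.047 (60 degrees) with the stay straight, the highest the lid goes (the stay then stops it, with a few mm of give); about 1.00 standing on the locked stay. Unlocked, it sinks shut by its own weight in 1 to 2 s, braked by a damper. It takes 1 to 3 N at the handle to raise.
- lid_handle (a point): Middle of the lid's yellow handle bar: round, 12 mm thick, 110 mm long, parallel to the hinge, 160 mm from the hinge axis, 37 mm free between bar and lid, 71 mm above the worktop closed, 0.21 m open. It can turn between the fingers as the lid swings. The hood's raised sash hangs across in front (x = 0.30 to 0.35 m, lower edge 0.74 m up): keep hand and arm low under it.
- stay_knee (a joint): Opening of the knee of the two-bar folding stay on the chest's -y side, rad: 0 folded (lid closed), 2.93 straight (lid at its highest), 3.43 locked, resting on its stop past straight. A light spring snaps it over once the lid is raised all the way until the stay stops it. Locked, it folds only if the knee is pushed back through straight, which lifts the lid 2 to 3 degrees.
- knee_grip (a point): Middle of the red grip on the stay's knee: a round pin 14 mm thick, 40 mm long, parallel to the hinge, sticking out sideways 52 mm from the stay (58 mm outside the chest's -y wall). Locked: 105 mm above the worktop. Pushed 40 to 50 mm along the chest's +x (about 1 to 2 N, about 15 mm to pass straight), it folds: the grip swings away from the push, towards +x and down.
- slide_box: Small blue plastic slide box with a pale label, 69 x 100 x 31 mm, standing loose near the front edge to the right of the chest, a bystander that is left alone; origin at the centre of its underside, z up, x across its short side.

How it is judged (in metres and radians):
On the way:
1. the lid stands open on its locked stay, not touched by the robot (value of joint lid above 0.9 rad and value of joint stay_knee above 3.2 rad and contact force between each of the fingers, the arm and chest below 0.1 N), for 1.5 s.
At the end, for the whole second after the job is handed in: The lid is shut to within about 3 degrees with its stay folded (knee reading under 0.5 rad), and the slide box is within 30 mm of where it stood (value of joint lid below 0.06 rad and value of joint stay_knee below 0.5 rad and distance of slide_box from where it was at the start of the episode below 0.03 m); the robot touches nothing.
It fails at once if the slide box is moved by more than 30 mm (distance of slide_box from where it was at the start of the episode above 0.03 m).
It also fails if it takes over 48 s, if anything falls off the work surface, if the arm or the gripper's body presses on something with over 40 N, if the wrist force passes 120 N, or if a joint passes its speed limit or range.

ROBOT

A 6-joint arm with a two-finger parallel gripper is mounted at the origin on a cart in front of the work surface, level with it; the furniture and walls round the work are solid. World frame = base frame: x ahead of the robot, y to its left, z up, the work surface at z = 0. Lengths are in mm, angles in rad, forces in N, time in s.
With the tool pointing down it reaches from about 350 to 775 mm from the base axis. Payload 7.3 kg.
Tool frame: the origin (TCP) lies midway between the tips of the shut fingers; the grasp point (between the pads) lies 19 mm behind it; z points along the fingers, y is the direction in which the jaws open and shut (so a half turn about z gives the same grasp; the last joint's range is limited). The gripper opens to 92 mm and grips with 3 to 60 N. Pads are 19 mm wide; open, the fingers measure 130 mm over their backs; the gripper's body (75 mm by 190 mm) begins 47 mm behind the grasp point.
Start: joints at [-1.289, 0.342, 1.524, -0, 1.275, -0.146], TCP at [217.831, -477.697, 226.741] pointing down, gripper open.
Joint ranges: [-2.53, 2.53], [-0.77, 2.02], [0.04, 2.7], [-1, 4.14], [0.28, 2.66], [-3.11, 3.11]. Speed limits (rad/s): [2.57, 2.57, 3.14, 3.14, 3.14, 3.14].

INTERFACE

Orientations are given as [roll, pitch, yaw] about the fixed x, y, z axes, in that order (R = Rz(yaw) Ry(pitch) Rx(roll)).
In Python, from plant import sensors, imaging, ticket gives the robot as it stands. The module is installed in compiled form; this text tells all that it offers.
- The arm moves only by the tool arm_command, never from a script. Its argument "increments" is one flat list of numbers, 5 for each row, row after row: the closure, from 0 (fully open) to 1 (shut), then the shift along the tool's x, y, z in mm, then the turn about the tool's z in degrees. In form: [hand, dx, dy, dz, spin, hand, dx, dy, dz, spin, ...]. A call has 1 to 20 rows; each row is the pose to reach, as a shift and turn from the pose commanded when the call began, along the tool's axes at that moment; what a row does not reach only later rows make up. A row lasts 1/8 s, in which the tool goes at most 62.5 mm and 10.7 degrees, less where a joint would pass 70% of its speed; a pose out of reach is approached as far as the arm can. A call with a gripper value outside its range is refused whole. The fingers move at their own pace and stop on an object; the grip force is fixed at half the most. Time passes only in rows, so rows that repeat a pose let the fingers close. It gives the time, the measured TCP pose, the force and the opening at its end, in the units of the state.
- sensors.get_obs(): the state, without advancing time (a new reading comes with each control period).
- imaging.capture(name): name is "side" or "top"; returns the picture (400x640x3 uint8, blue, green, red); there is no depth.
- imaging.calibration(name): a dict with "fx", "fy", "cx", "cy" (pixels), "world_to_cam" (4x4, takes a point from world to camera coordinates). Camera axes: x right, y down, z forward; pixel columns grow to the right and rows downward; lengths in mm; the calibration is good to about 2 mm. A picture is of the moment at which its call begins. calibration takes no time and is no camera call.
- ticket.close_job(): hands the job in, once; it reports no verdict.
The state is a dict: "time": time; "joint_positions": joint angles; "dq": joint speeds; "tau": joint torques, N m; "tool_pos": TCP position; "tcp_rot": TCP orientation; "contact_force": force on the tool from outside, world axes, zero at the start; "moment": the same for the moment, N m; "grip_width": finger opening in mm.
Only numpy, scipy, OpenCV 4.12 (cv2) and the standard library are available. Lean on these libraries where they do the work, as an engineer would, in place of code of your own. Each camera call takes 0.05 s, during which the arm holds its last target. There are 200 camera calls.

## Working session

There is one attempt and no reset: what is moved stays moved. The work goes in short steps, Python scripts to look and compute and a tool call to move; the robot and the scene stay as the last step left them, time stands still between calls to the robot, and variables do not carry over. Pictures are saved under pics/ and viewed, about 8 in all and at most 12, crops included, and the job is handed in when it is done.

Besides the shell and the picture viewer there is one more tool, called after "Emit:" as name(argument=value, ...) on one line, values as JSON. arm_command: Moves the arm, as the interface text tells. Its arguments: {"type":"object","properties":{"increments":{"type":"array","items":{"type":"number"}}},"required":["increments"]}

```bash
mkdir -p pics
python3 - <<'E'
from plant import sensors, imaging
import cv2,numpy as np
print(sensors.get_obs())
for n in("side","top"):
    im=imaging.capture(n); cv2.imwrite(f"pics/{n}0.png",im); print(n,imaging.calibration(n))
E
```

```text
{'time': 0.0, 'joint_positions': array([-1.28898557e+00,  3.42725817e-01,  1.52502451e+00,  6.52300099e-06,
        1.27541280e+00, -1.46005781e-01]), 'dq': array([ 0.00034957, -0.0009786 ,  0.00065028, -0.00011061,  0.00214891,
       -0.00119274]), 'tau': array([ 1.34039827e-03, -4.31235552e+01, -2.44218367e+01,  7.18832994e-02,
        5.57386153e-02, -1.29070804e-04]), 'tool_pos': array([ 217.71728602, -477.2717973 ,  226.04075165]), 'tcp_rot': array([-3.14003980e+00, -2.34655461e-04,  4.27814448e-01]), 'contact_force': array([ 0.51192831, -0.00349114, -0.24554536]), 'moment': array([-0.00949551,  0.02753104,  0.03883471]), 'grip_width': 91.60121782598651}
side {'fx': 433.68267982345543, 'fy': 433.68267982345543, 'cx': 321.5078559654409, 'cy': 200.55104877299772, 'world_to_cam': array([[-9.31109720e-01, -3.64511181e-01, -1.28953051e-02,
         5.66664892e+02],
       [-1.11681146e-01,  3.18579186e-01, -9.41294122e-01,
         7.54030189e+01],
       [ 3.47220408e-01, -8.75007943e-01, -3.37341203e-01,
         8.42917010e+02],
       [ 0.00000000e+00,  0.00000000e+00,  0.00000000e+00,
         1.00000000e+00]])}
top {'fx': 483.89447907610804, 'fy': 483.89447907610804, 'cx': 319.89425318170083, 'cy': 189.809082847427, 'world_to_cam': array([[-2.58539783e-01, -9.65914101e-01, -1.29278566e-02,
         3.15337097e+02],
       [-7.78166051e-01,  2.16178851e-01, -5.89681525e-01,
         3.91098469e+02],
       [ 5.72376430e-01, -1.42396115e-01, -8.07532395e-01,
         8.00094975e+02],
       [ 0.00000000e+00,  0.00000000e+00,  0.00000000e+00,
         1.00000000e+00]])}
```

View pics/top0.png

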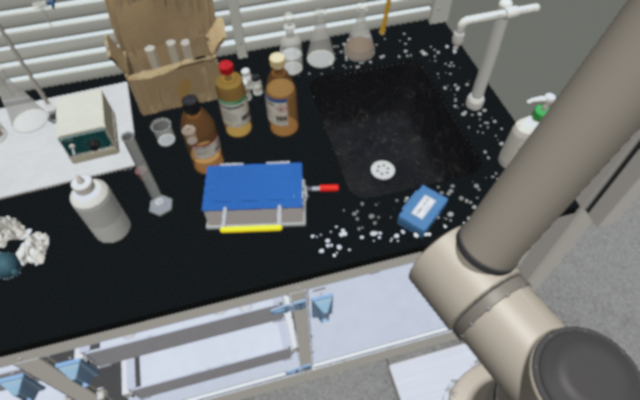

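View pics/side0.png

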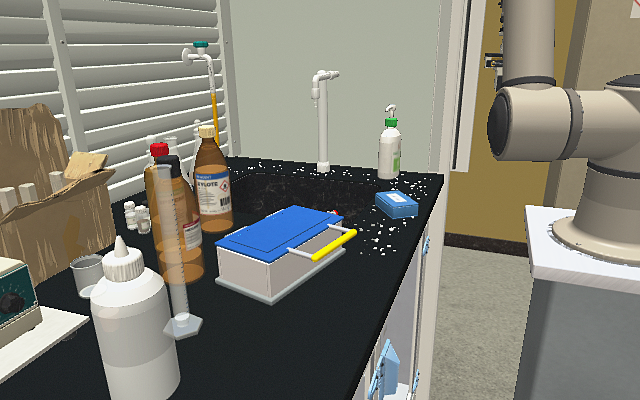

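The top view shows the chest with its yellow bar near (251,229), the red grip near (329,187) and the slide box near (423,208). The side view shows the bar at about (335,243). Next I'll measure them.

```bash
cat > h.py <<'E'
import cv2,numpy as np
from plant import sensors, imaging
def ray(n,px):
    c=imaging.calibration(n);T=c["world_to_cam"];R=T[:3,:3]
    return -R.T@T[:3,3], R.T@np.array([(px[0]-c["cx"])/c["fx"],(px[1]-c["cy"])/c["fy"],1])
def plane(n,px,z):
    o,d=ray(n,px); return o+d*(z-o[2])/d[2]
def two(p,q):
    (a,d),(b,e)=ray("top",p),ray("side",q); s=np.linalg.lstsq(np.c_[d,-e],b-a,rcond=None)[0]
    u,v=a+s[0]*d,b+s[1]*e; return (u+v)/2,np.linalg.norm(u-v)
HS={"yellow":((22,150,100),(35,255,255)),"red":((0,170,100),(6,255,255)),"blue":((100,150,60),(118,255,255))}
def blobs(im,col,amin=15):
    m=cv2.inRange(cv2.cvtColor(im,cv2.COLOR_BGR2HSV),*map(np.array,HS[col]))
    n,l,s,c=cv2.connectedComponentsWithStats(m)
    out=[]
    for i in range(1,n):
        if s[i,4]>=amin:
            r=cv2.minAreaRect(np.argwhere(l==i)[:,::-1].astype(np.float32)); b=cv2.boxPoints(r)
            k=sorted([(b[0]+b[1])/2,(b[1]+b[2])/2,(b[2]+b[3])/2,(b[3]+b[0])/2],key=lambda p:-np.hypot(*(p-np.array(r[0]))))
            out.append((s[i,4],np.round(c[i],1),np.round(k[0],1),np.round(k[1],1)))
    return out
def loc(p,o,psi):
    d=np.array(p)-o; c,s=np.cos(psi),np.sin(psi); return np.array([c*d[0]+s*d[1],-s*d[0]+c*d[1],d[2]])
E
python3 - <<'E'
from h import *
for n in("top","side"):
    im=cv2.imread(f"pics/{n}0.png")
    for c,z in(("yellow",71),("red",60),("blue",75)):
        for b in blobs(im,c,40): print(n,c,b[0],b[1],b[2],b[3],*[plane(n,p,z).round(0) for p in b[1:]])
E
```

```text
top yellow 358 [250.9 229.2] [282. 228.] [219.  230.4] [446. 346.  71.] [432. 287.  71.] [460. 407.  71.]
top red 141 [329.1 187.4] [320.  187.5] [339.  187.5] [511. 169.  60.] [515. 187.  60.] [505. 149.  60.]
top blue 4252 [252.5 186.2] [303.8 182.9] [199.8 188.2] [546. 324.  75.] [525. 220.  75.] [570. 431.  75.]
side yellow 401 [333.1 245.1] [355.9 229.9] [311.6 259.4] [452. 348.  71.] [436. 280.  71.] [465. 403.  71.]
side blue 77 [218.3 175. ] [227.4 173.4] [210.3 176.6] [837.  88.  75.] [824.  69.  75.] [847. 105.  75.]
side blue 113 [392.8 199.7] [385.8 190.5] [401.7 209.3] [409. 123.  75.] [435.  72.  75.] [382. 170.  75.]
side blue 3611 [278.6 232.7] [338.4 206.3] [222.7 261.3] [549. 342.  75.] [497. 193.  75.] [579. 459.  75.]
```

Emit:
arm_command(increments=[0, 347, -202, 76, -25, 0, 347, -202, 76, -25, 0, 347, -202, 76, -25, 0, 347, -202, 76, -25, 0, 347, -202, 76, -25, 0, 347, -202, 76, -25, 0, 347, -202, 76, -25, 0, 347, -202, 76, -25, 0, 552, -655, 76, -52.4, 0, 552, -655, 76, -52.4, 0, 552, -655, 76, -52.4, 0, 552, -655, 76, -52.4, 0, 552, -655, 76, -52.4, 0, 552, -655, 76, -52.4, 0, 552, -655, 76, -52.4, 0, 552, -655, 76, -52.4, 0, 552, -655, 76, -52.4, 0, 552, -655, 76, -52.4, 0, 552, -655, 76, -52.4, 0, 552, -655, 76, -52.4])

```text
time: 2.6
tool_pos: [448.9, 346.0, 150.9]
tcp_rot: [3.141, 0.0, 1.34]
contact_force: [0.5, -0.1, -0.5]
grip_width: 91.9
```

Run:
```python
from h import *
o=sensors.get_obs();print(o["time"],o["tool_pos"],o["tcp_rot"],o["joint_positions"],o["contact_force"],o["moment"])
a=imaging.capture("top");b=imaging.capture("side")
cv2.imwrite("pics/both1.png",np.vstack([a[100:350,80:560],b[100:350,80:560]]))
```

```text
2.6 [448.85576872 345.9574098  150.93002774] [3.14140179e+00 1.15681454e-04 1.34028731e+00] [ 5.21548227e-01  4.86031966e-01  1.51770445e+00 -2.36716269e-04
  1.13779589e+00  7.52156555e-01] [ 0.49988923 -0.10681606 -0.47993158] [-0.05667741 -0.04244744  0.0807024 ]
```

View pics/both1.png

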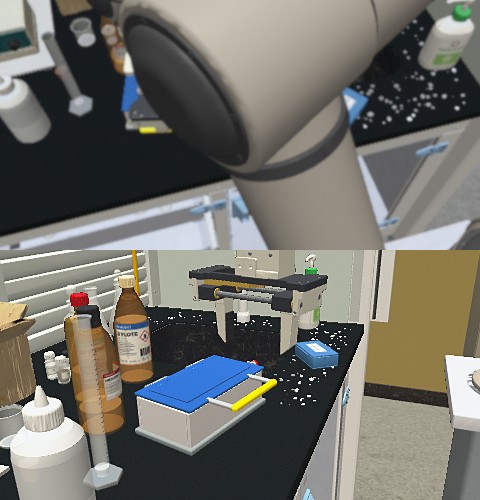

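Emit:
arm_command(increments=[0.67, 0, 0, 0, 0, 0.67, 0, 0, 0, 0, 0.67, 0, 0, 0, 0, 0.67, 0, 0, 0, 0, 0.67, 0, 0, 30, 0, 0.67, 0, 0, 55, 0, 0.67, 0, 0, 65, 0, 0.67, 0, 0, 75, 0, 0.67, 0, 0, 85, 0, 0.67, 0, 0, 95, 0, 0.67, 0, 0, 95, 0])

```text
time: 4.08
tool_pos: [448.0, 347.0, 55.0]
tcp_rot: [-3.141, 0.001, 1.342]
contact_force: [-0.2, 0.5, 0.2]
grip_width: 30.5
```

Run:
```python
from h import *
b=imaging.capture("side")
print(blobs(b,"yellow"))
cv2.imwrite("pics/s2.png",cv2.resize(b[150:330,200:430],None,fx=3,fy=3))
```

```text
[(np.int32(271), array([326. , 249.7]), array([342.1, 239.1], dtype=float32), array([311.6, 259.4], dtype=float32))]
```

View pics/s2.png

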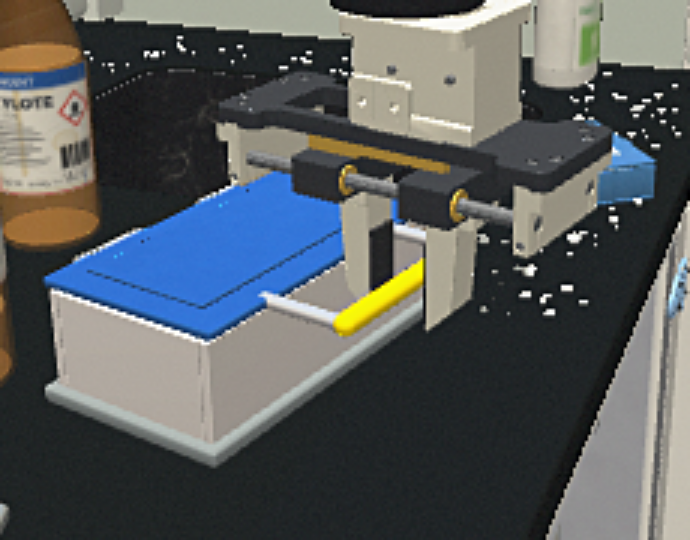

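The fingers straddle the bar, one on each side, so I'll grip it and swing along the arc.

Emit:
arm_command(increments=[1, 0, 0, 0, 0, 1, 0, 0, 0, 0, 1, 0, 0, 0, 0, 1, 0, 0, 0, 0])

```text
time: 4.62
tool_pos: [450.1, 347.1, 56.1]
tcp_rot: [3.138, -0.001, 1.342]
contact_force: [5.4, -2.5, -2.6]
grip_width: 11.0
```

Emit:
arm_command(increments=[1, 0, 0.5, -12.8, 0, 1, 0, 2, -25.5, 0, 1, 0, 4.6, -38, 0, 1, 0, 8.1, -50.3, 0, 1, 0, 12.6, -62.3, 0, 1, 0, 18.1, -73.9, 0, 1, 0, 24.4, -85, 0, 1, 0, 31.7, -95.5, 0, 1, 0, 39.7, -105.5, 0, 1, 0, 48.5, -114.8, 0, 1, 0, 58, -123.3, 0, 1, 0, 66.9, -130.1, 0, 1, 0, 66.9, -130.1, 0])

```text
time: 6.25
tool_pos: [515.2, 331.8, 184.3]
tcp_rot: [3.14, -0.0, 1.341]
contact_force: [7.9, 3.0, -12.0]
grip_width: 11.0
```

Emit:
arm_command(increments=[1, 0, 6, -3, 0, 1, 0, 11, -6, 0, 1, 0, 16, -8.5, 0, 1, 0, 16, -8.5, 0])

```text
time: 6.75
tool_pos: [529.3, 328.6, 194.0]
tcp_rot: [-3.141, -0.0, 1.342]
contact_force: [3.6, 3.4, -10.1]
grip_width: 11.2
```

Run:
```python
from h import *
b=imaging.capture("side")
print(blobs(b,"yellow"),blobs(b,"red"))
cv2.imwrite("pics/s3.png",cv2.resize(b[100:330,180:430],None,fx=2.6,fy=2.6))
```

```text
[(np.int32(61), array([309.7, 145.3]), array([314. , 145.5], dtype=float32), array([306. , 145.5], dtype=float32)), (np.int32(203), array([276.5, 155.5]), array([290., 151.], dtype=float32), array([263.9, 159.7], dtype=float32))] [(np.int32(92), array([340.5, 187.4]), array([347.1, 184.2], dtype=float32), array([333.1, 191.2], dtype=float32))]
```

View pics/s3.png

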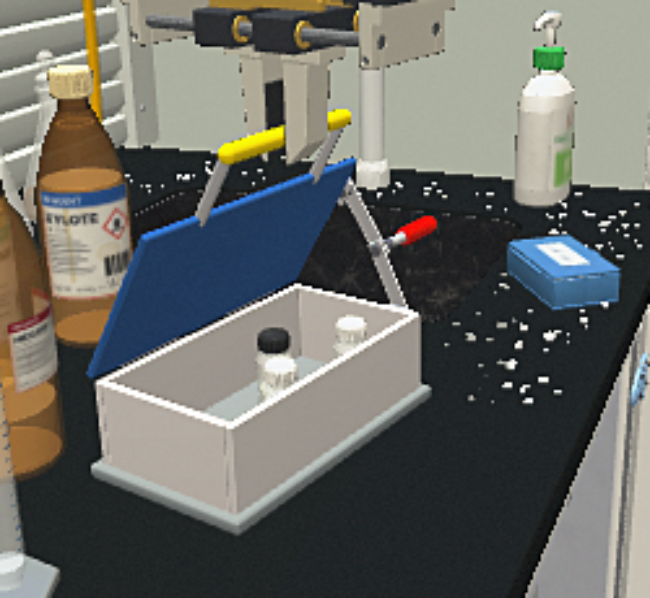

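The lid is up and the stay almost straight, with the red grip at about (340,187) in the full side frame. I'll cast that ray onto the grip's plane to see whether it's locked.

```bash
cat >> h.py <<'E'
PSI=1.342-np.pi/2; HINGE=np.array([450.5+160*np.cos(PSI),347+160*np.sin(PSI),69])
def onlocaly(n,px,y):
    o,d=ray(n,px); a=loc(o,HINGE,PSI); e=loc(o+d,HINGE,PSI)-a; return a+e*(y-a[1])/e[1]
E
python3 - <<'E'
from h import *
print(HINGE,onlocaly("side",(340.5,187.4),-158),onlocaly("side",(276.5,155.5),0), loc([529.3,328.6,194+15],HINGE,PSI))
E
```

```text
[606.33041601 310.7111388   69.        ] [ -72.04931165 -158.           37.07035161] [-51.49783976   0.         130.02455876] [-7.90803011e+01 -4.82336983e-02  1.40000000e+02]
```

Emit:
arm_command(increments=[1, 0, 2, -1.2, 0, 1, 0, 4, -2.4, 0, 1, 0, 4, -2.4, 0, 1, 0, 4, -2.4, 0])

```text
time: 7.3
tool_pos: [530.1, 328.3, 194.7]
tcp_rot: [-3.135, 0.002, 1.343]
contact_force: [-2.7, 6.3, -14.6]
grip_width: 10.9
```

Run:
```python
from h import *
b=imaging.capture("side");r=blobs(b,"red");print(r,onlocaly("side",r[0][1],-158))
```

```text
[(np.int32(97), array([339.3, 188.1]), array([345.9, 184.8], dtype=float32), array([331.9, 191.8], dtype=float32))] [ -69.33952395 -158.           35.19080887]
```

Emit:
arm_command(increments=[1, 0, -2, 1.2, 0, 1, 0, -4, 2.4, 0, 1, 0, -6, 3.6, 0, 1, 0, -8, 4.8, 0, 1, 0, -8, 4.8, 0])

```text
time: 7.98
tool_pos: [526.1, 329.3, 192.2]
tcp_rot: [3.139, -0.001, 1.342]
contact_force: [5.6, 3.0, -10.8]
grip_width: 10.9
```

Run:
```python
from h import *
b=imaging.capture("side");r=blobs(b,"red");print(r,onlocaly("side",r[0][1],-158))
```

```text
[(np.int32(92), array([343.3, 186.8]), array([349.7, 183.4], dtype=float32), array([335.7, 190.4], dtype=float32))] [ -78.32934852 -158.           39.35753535]
```

Emit:
arm_command(increments=[1, 0, -2, 1.5, 0, 1, 0, -4, 2.8, 0, 1, 0, -5, 3.5, 0, 1, 0, -5, 3.5, 0])

```text
time: 8.52
tool_pos: [523.7, 330.0, 190.7]
tcp_rot: [3.133, -0.003, 1.342]
contact_force: [9.7, 0.4, -4.2]
grip_width: 10.8
```

Run:
```python
from h import *
b=imaging.capture("side");r=blobs(b,"red");print(r,onlocaly("side",r[0][1],-158))
```

```text
[(np.int32(90), array([344.7, 186.6]), array([351.1, 183.2], dtype=float32), array([337.1, 190.2], dtype=float32))] [ -81.44710535 -158.           40.29344803]
```

Emit:
arm_command(increments=[0.67, 0, 0, 0, 0, 0.67, 0, 0, 0, 0, 0.67, 0, 0, 0, 0, 0.67, 0, 0, -15, 0, 0.67, 0, 0, -35, 0, 0.67, 0, 0, -60, 0, 0.67, 0, 0, -60, 0])

```text
time: 9.45
tool_pos: [521.3, 331.1, 251.3]
tcp_rot: [3.137, -0.003, 1.343]
contact_force: [0.5, 0.3, -0.4]
grip_width: 30.4
```

Run:
```python
from h import *
b=imaging.capture("side");r=blobs(b,"red");print(r,onlocaly("side",r[0][1],-158))
cv2.imwrite("pics/s4.png",cv2.resize(b[60:330,180:430],None,fx=2.2,fy=2.2))
```

```text
[(np.int32(92), array([344.4, 186.7]), array([350.7, 183.4], dtype=float32), array([337.1, 190.2], dtype=float32))] [ -80.78093644 -158.           39.9794019 ]
```

View pics/s4.png

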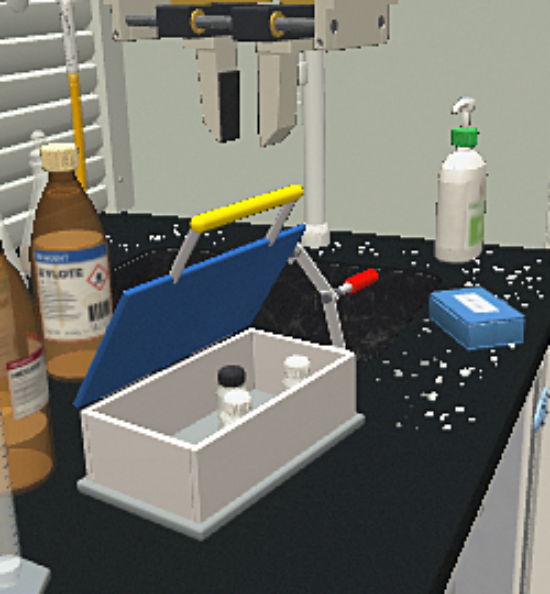

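The lid stands open on the locked stay, with the grip at local (-81, -158) and about 107 mm above the worktop. I'll move to the front of the grip, with extra rows for the untouched wait.

Emit:
arm_command(increments=[0.67, -50, -20, 0, 0, 1, -100, -48, 0, 0, 1, -150, -48, 0, 0, 1, -164, -48, 0, 0, 1, -164, -48, 0, 0, 1, -164, -48, 30, 0, 1, -164, -48, 60, 0, 1, -164, -48, 90, 0, 1, -164, -48, 120, 0, 1, -164, -48, 150, 0, 1, -164, -48, 169, 0, 1, -164, -48, 169, 0, 1, -164, -48, 169, 0, 1, -164, -48, 169, 0, 1, -164, -48, 169, 0, 1, -164, -48, 169, 0, 1, -164, -48, 169, 0, 1, -164, -48, 169, 0, 1, -164, -48, 169, 0, 1, -164, -48, 169, 0])

```text
time: 12.0
tool_pos: [436.5, 181.7, 79.4]
tcp_rot: [3.142, 0.0, 1.342]
contact_force: [-0.2, 0.0, -0.7]
grip_width: 0.5
```

Run:
```python
from h import *
print(loc(sensors.get_obs()["tool_pos"],HINGE,PSI))
b=imaging.capture("side");r=blobs(b,"red",5);print(r)
cv2.imwrite("pics/s5.png",cv2.resize(b[60:330,180:450],None,fx=2.2,fy=2.2))
```

```text
[-136.17766695 -164.21720127   10.37138996]
[(np.int32(8), array([155.6, 149.1]), array([152.8, 147.3], dtype=float32), array([158.8, 151.3], dtype=float32)), (np.int32(5), array([161.8, 147.6]), array([163.2, 146.2], dtype=float32), array([160.2, 149.2], dtype=float32)), (np.int32(92), array([344.4, 186.7]), array([350.7, 183.4], dtype=float32), array([337.1, 190.2], dtype=float32))]
```

View pics/s5.png

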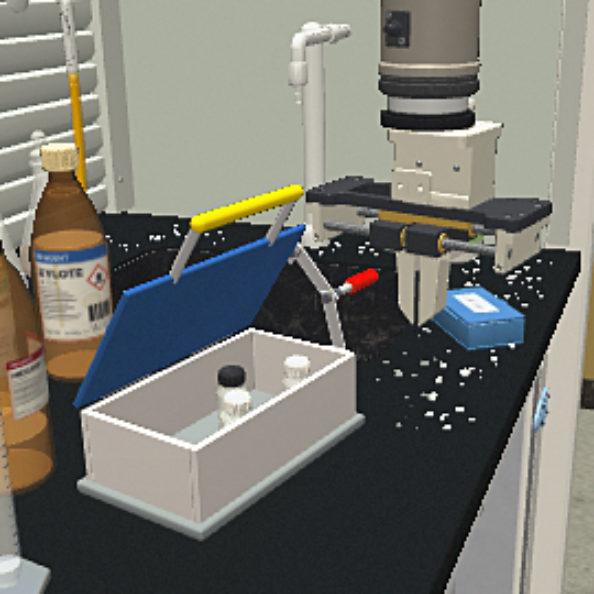

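Emit:
arm_command(increments=[1, 0, 20, 0, 0, 1, 0, 30, 0, 0, 1, 0, 38, 0, 0, 1, 0, 46, 0, 0, 1, 0, 54, 0, 0, 1, 0, 62, 0, 0, 1, 0, 70, 0, 0, 1, 0, 78, 0, 0, 1, 0, 82, 0, 0])

```text
time: 13.18
tool_pos: [517.1, 162.9, 79.5]
tcp_rot: [3.141, -0.0, 1.342]
contact_force: [-0.9, 0.9, 0.1]
grip_width: 0.6
```

Run:
```python
from h import *
print(loc(sensors.get_obs()["tool_pos"],HINGE,PSI))
b=imaging.capture("side");r=[x for x in blobs(b,"red",12)];print(r,[onlocaly("side",x[1],-158) for x in r],blobs(b,"yellow",40))
cv2.imwrite("pics/s6.png",cv2.resize(b[60:330,180:450],None,fx=2.2,fy=2.2))
```

```text
[ -53.36387115 -164.15861788   10.47766911]
[(np.int32(38), array([330. , 202.2]), array([336., 199.], dtype=float32), array([323.6, 205.2], dtype=float32))] [array([ -47.73060098, -158.        ,    2.22606645])] [(np.int32(385), array([323.2, 198.8]), array([346.8, 186.6], dtype=float32), array([299.9, 210.8], dtype=float32))]
```

View pics/s6.png

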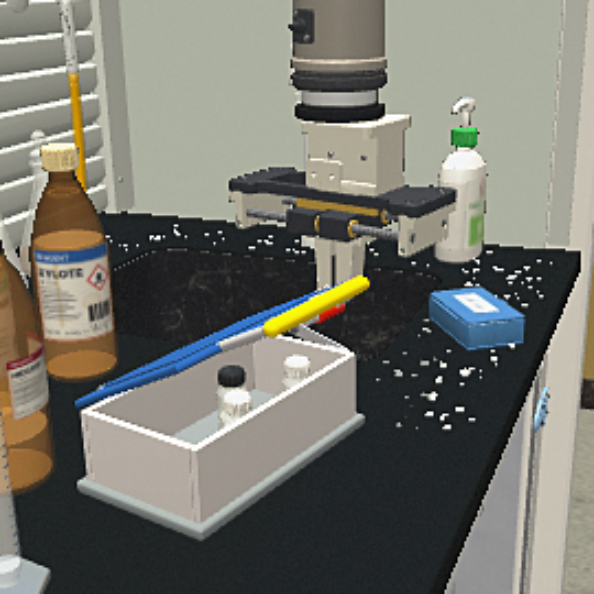

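The knee has folded and the lid is sinking shut. I'll lift the tool straight up and away.

Emit:
arm_command(increments=[1, 0, 0, -15, 0, 1, 0, 0, -50, 0, 1, 0, 0, -100, 0, 1, 0, 0, -100, 0, 1, 0, 0, -100, 0, 1, 0, 0, -100, 0, 1, -60, 0, -100, 0, 1, -120, 0, -100, 0, 1, -180, 0, -100, 0, 1, -240, 0, -100, 0, 1, -300, 0, -100, 0, 1, -300, 0, -100, 0, 1, -300, 0, -100, 0, 1, -300, 0, -100, 0, 1, -300, 0, -100, 0, 1, -300, 0, -100, 0])

```text
time: 15.22
tool_pos: [448.6, -128.3, 179.4]
tcp_rot: [3.142, 0.0, 1.344]
contact_force: [0.7, 0.3, -0.3]
grip_width: 0.7
```

Run:
```python
from h import *
a=imaging.capture("top");b=imaging.capture("side")
for n,im in(("top",a),("side",b)):
  o=cv2.imread(f"pics/{n}0.png")
  for c in("yellow","red","blue"): print(n,c,[(x[0],x[1]) for x in blobs(o,c,40)],[(x[0],x[1]) for x in blobs(im,c,40)])
cv2.imwrite("pics/s7.png",np.vstack([a[100:350,80:560],b[100:350,80:560]]))
```

```text
top yellow [(np.int32(358), array([250.9, 229.2]))] [(np.int32(359), array([250.9, 229.2]))]
top red [(np.int32(141), array([329.1, 187.4]))] [(np.int32(142), array([329.1, 187.4]))]
top blue [(np.int32(4252), array([252.5, 186.2]))] [(np.int32(4255), array([252.5, 186.2]))]
side yellow [(np.int32(401), array([333.1, 245.1]))] [(np.int32(401), array([333.1, 245.1]))]
side red [] []
side blue [(np.int32(77), array([218.3, 175. ])), (np.int32(113), array([392.8, 199.7])), (np.int32(3611), array([278.6, 232.7]))] [(np.int32(78), array([218.4, 175. ])), (np.int32(105), array([392. , 199.2])), (np.int32(3612), array([278.7, 232.7]))]
```

View pics/s7.png

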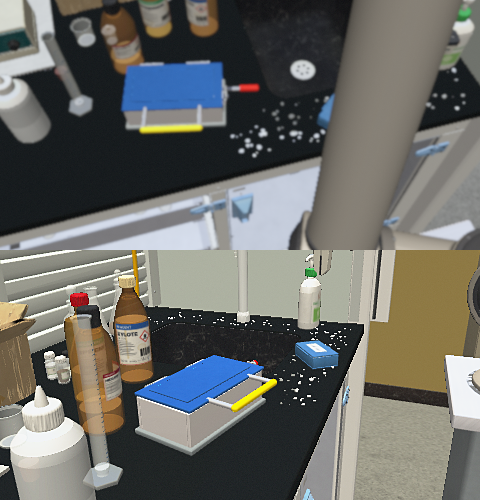

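The bar, red grip and lid are back at their starting pixels, and the slide box hasn't moved. The arm is clear, so I'm handing in.

```bash
python3 -c "
from plant import ticket; print(ticket.close_job())"
```

```text
the job is handed in; nothing more can be done
None
```

The job is done and handed in, about 15 s into the 48 s allowed. I raised the lid by its handle bar until the stay reached its stop, then eased it back onto the locked stay and let go. It stood open and untouched for more than 2.5 s. I then pushed the knee grip back, the stay folded, and the lid sank shut.

**Final pictures:** in both cameras the bar and lid are within 0.1 pixel of where they started. The red grip is too in the top view, so the stay is folded, but it is hidden from the side camera. The tool was at 179 mm height, well clear, with force readings at noise level.

**Slide box:** it was checked only in the side view, because the arm hid it from the top camera at the end. Its dark-blue patch shifted by under 1 pixel (about 1 mm), and I never moved near it at its own height.

**Joint angles:** I judged the lid and knee angles from the pictures, since the state gives no direct readings of them. While locked, the red grip measured about 109 mm above the worktop, against the stated 105 mm. That is within a few mm, which I put down to the calibration and the blob centre.

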